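# Open a robot vacuum's flip cover and press its reset button

## Robot

A 6-joint arm with a two-finger parallel gripper is mounted at the origin on the work surface. World frame = base frame: x ahead of the robot, y to its left, z up, the work surface at z = 0. Lengths are in mm, angles in rad, forces in N, time in s.
With the tool pointing down it reaches from about 275 to 825 mm from the base axis. Payload 4.9 kg.
Tool frame: the origin (TCP) lies at the very end of the fingers, on their centre line; the grasp point (between the pads) lies 19 mm behind it; z points along the fingers, y is the direction in which the jaws open and shut (so a half turn about z gives the same grasp; the last joint's range is limited). The gripper opens to 85 mm and grips with 20 to 120 N. Pads are 22 mm wide; open, the fingers measure 114 mm over their backs; the gripper's body (76 mm by 85 mm) begins 54 mm behind the grasp point. The pads swing forward as they close: fully open they stand 13 mm farther back than shut.
Start: joints at [-1.342, 0.326, -0.193, 1.052, 0, 1.437], TCP at [195.204, -514.212, 231.281] pointing down, gripper open.
Joint ranges: [-2.65, 2.65], [-0.97, 1.79], [-1.3, 1.35], [-1.93, 2.1], [-1.47, 1.37], [-3.14, 3.14]. Speed limits (rad/s): [2.57, 2.57, 3.14, 3.14, 3.14, 3.14].

## Interface

Orientations are given as [roll, pitch, yaw] about the fixed x, y, z axes, in that order (R = Rz(yaw) Ry(pitch) Rx(roll)).
In Python, from bench import bot, solve_ik, imaging gives the robot as it stands. Calls block until the motion is done:
- bot.move_ptp(position, orientation): joint-space move of the TCP to a pose.
- bot.movel(position, rot=None, max_speed=150, threshold=None): straight line of the TCP; rot=None keeps the orientation; max_speed is the mean speed in mm/s. With threshold (N) it stops when the force on the tool has changed by that much, and returns True; else False.
- bot.move_j(angles): joint-space move.
- bot.grip(opening, effort=None): opening from 0.0 (shut) to 1.0 (fully open); effort is the grip in N (None keeps the last); returns when the fingers have stopped.
- bot.dwell(seconds).
- solve_ik(position, orientation): joint angles nearest the present ones, or None.
- bot.get_state(): the state.
- imaging.capture(name): name is "scene" or "side" or "wrist"; returns the picture (400x640x3 uint8, blue, green, red); there is no depth.
- imaging.camera_model(name): a dict with "K" (3x3 intrinsics, pixels), "position" and "rotation" of the camera in the world. Camera axes: x right, y up, looking along -z (the intrinsics and any distortion apply to the point x, -y, -z); pixel columns grow to the right and rows downward; lengths in mm; the calibration is good to about 2 mm. A picture is of the moment at which its call begins: read the wrist's pose just before it. camera_model takes no time and is no camera call; for the wrist camera it gives the pose at the moment of the call.
A pose or a line that the arm cannot do raises bot.IKError and nothing moves.
- bot.sign_off(): hands the job in, once; it reports no verdict.
The state is a dict: "t": time; "qpos": joint angles; "joint_velocities": joint speeds; "effort": joint torques, N m; "tcp_pos": TCP position; "orientation": TCP orientation; "contact_force": force on the tool from outside, world axes, zero at the start; "wrist_torque": the same for the moment, N m; "opening": opening from 0.0 (shut) to 1.0 (fully open).
Only numpy, scipy, OpenCV 4.12 (cv2) and the standard library are available. Lean on these libraries where they do the work, as an engineer would, in place of code of your own. Each camera call takes 0.05 s, during which the arm holds its last target. There are 200 camera calls.

## Task

Reset the robot vacuum on the bench: get a fingertip under the lip at its tail, flip the top cover up and back past upright so that it rests open by itself, then press the reset button underneath fully down and let it come up again. Nothing is to be gripped or picked up: do not pinch the cover, leave the dust bin in its bay and the vacuum standing where it is, and do not disturb the other things on the bench. Finish clear of everything, with the cover still open.

Things in the scene. Friction and masses are not known exactly. Their poses are not given: they have to be found in the camera images.
- vacuum: White round robot vacuum, 344 mm across, loose on the bench (3.5 kg). Origin: centre of its underside, on the bench; x to its nose, y to its left, z up. Deck 80 mm high; a round turret 94 mm across, centred 50 mm towards the nose, rises to 98 mm. The cover is the rear part of the top; the tail faces the arm's left. Under it: dust bin on the right (-y), button panel on the left (+y).
- tail (a point): Rearmost point of the vacuum, at bench height, straight below the lip. Here a finger recess is cut into the side under the cover's lip: 90 mm wide (45 mm either side of the middle), 36 mm deep from the lip to its back wall, open to the outside, with a sill 32 mm above the bench; 41 mm are free between sill and cover.
- cover (a joint): Angle of the cover about its hinge: 0 shut, pi/2 upright, 1.9 fully open (leaning towards the nose against its stop). There is no latch: below upright it falls shut, beyond about 1.62 it falls open on its own and stays there. It weighs 125 to 185 g; lifting it at the lip takes about 1 N.
- cover_hinge (a point): Middle of the cover's hinge axis, 30 mm behind the vacuum's centre and 76.5 mm above the bench. The axis runs along the vacuum's y; this frame swings with the cover: when shut, its x points to the nose and its z up.
- cover_lip (a point): Middle of the lip at the tail, at the lower edge of the cover: 142 mm behind the hinge, 73 mm above the bench when shut. It moves with the cover. The cover is 7 mm thick, 224 mm wide, with a rounded tail edge that follows the vacuum's outline.
- cover_skin: The white upper shell of the cover, 4 mm thick, with three short grey ribs that mark the lip. Origin on the hinge.
- cover_liner: The grey lining of the cover's underside, 3 mm thick, 3 mm inside the shell's edge. Origin on the hinge.
- reset_button (a joint): How far the reset button is pressed (m): 0 up, 0.004 fully down. A spring pushes it back up; it starts to move at about 1.2 N and is fully down at 4 N.
- reset_top (a point): Centre of the top of the reset button: round, black, 18 mm across, 66 mm above the bench, 8 mm proud of the grey panel, 100 mm behind the vacuum's centre and 78 mm to its left. Flat panel for 25 mm or more all round; the tiny flush white disc nearby is a lamp, not a button. Reached from straight above when the cover is open.
- dust_bin: Grey dust bin, 86 x 143 mm, 49 mm high to the top of its white grip bar, lying loose in its bay. Origin at the centre of its underside, 20 mm above the bench; 79.5 mm behind and 34.5 mm to the right of the vacuum's centre. Stays where it is.
- screwdriver: Screwdriver with a black handle, lying on the bench beside the vacuum. Stays where it is.
- side_brush: Spare side brush: three flat arms, about 160 mm across, 16 mm high, lying on the bench. Origin at the centre of its underside. Stays where it is.
- screw_tray: Small grey open tray with screws, 75 x 105 mm, 24 mm high. Origin at the centre of its underside. Stays where it is.

How it is judged (in metres and radians):
On the way, in this order (a step that is already met when the one before it is completed fails the run):
1. the cover has been flipped past upright and rests against its open stop (value of joint cover above 1.78 rad and velocity of joint cover between -0.2 and 0.2 rad/s), for 0.2 s.
2. the reset button is pressed down (at least 3 of its 4 mm) while the cover is open (value of joint reset_button above 0.003 m and value of joint cover above 1.75 rad), for 0.05 s.
At the end, for the whole second after the job is handed in: The cover rests open by itself against its stop (joint above 1.78 of 1.9 rad, still), the reset button is up again after its press, the vacuum stands level within 30 mm of where it stood, and the dust bin sits flat in its bay (value of joint cover above 1.78 rad and velocity of joint cover between -0.1 and 0.1 rad/s and value of joint reset_button below 0.001 m and distance of vacuum from where it was at the start of the episode below 0.03 m and linear speed of vacuum below 0.02 m/s and angle between vacuum's own z axis and vertical below 0.05 rad and z of dust_bin in the frame of vacuum below 0.026 m and angle between dust_bin's own z axis and vertical below 0.08 rad); the robot touches nothing.
It fails at once if the cover is pinched: shell and lining are both pressed by the fingers (over 5 N each) (contact force between the fingers and cover_skin above 5 N and contact force between the fingers and cover_liner above 5 N).
It fails at once if the vacuum is shoved more than 30 mm, lifted or tipped (distance of vacuum from where it was at the start of the episode above 0.03 m or height (world z) of vacuum above 0.012 m or angle between vacuum's own z axis and vertical above 0.1 rad).
It fails at once if the dust bin is lifted out of its seat by 12 mm or more (z of dust_bin in the frame of vacuum above 0.032 m).
It fails at once if the screwdriver, the side brush or the screw tray is moved more than 20 mm (distance of any of screwdriver, side_brush, screw_tray from where it was at the start of the episode above 0.02 m).
It also fails if it takes over 48 s, if anything falls off the work surface, if the arm or the gripper's body presses on something with over 40 N, if the wrist force passes 120 N, or if a joint passes its speed limit or range.

## Working session

There is one attempt and no reset: what is moved stays moved. The work goes in short steps, each a Python script; the robot and the scene stay as the last script left them, time stands still between calls to the robot, and variables do not carry over. Pictures are saved under pics/ and viewed, on a budget of 10 in all, crops included, one or two more only if the job needs it, and the job is handed in when it is done.

```bash
mkdir -p pics; ls
python3 - <<'E'
from bench import bot, solve_ik, imaging
import cv2
for n in ("scene","side"):
    cv2.imwrite(f"pics/{n}0.png",imaging.capture(n))
    m=imaging.camera_model(n); print(n,m)
print(bot.get_state()['t'])
E
```

```text
pics
scene {'K': array([[382.28741369,   0.        , 318.82469128],
       [  0.        , 382.28741369, 202.8170471 ],
       [  0.        ,   0.        ,   1.        ]]), 'position': array([1243.3052504 ,  -91.34893223,  721.04040741]), 'rotation': array([ 0.84565476, -0.00340123,  1.4081356 ])}
side {'K': array([[413.0664339 ,   0.        , 317.73339288],
       [  0.        , 413.0664339 , 194.94038883],
       [  0.        ,   0.        ,   1.        ]]), 'position': array([-56.75182949, 742.18430407, 621.10340736]), 'rotation': array([ 1.04640213, -0.00510523, -2.45571424])}
0.1
```

View pics/scene0.png

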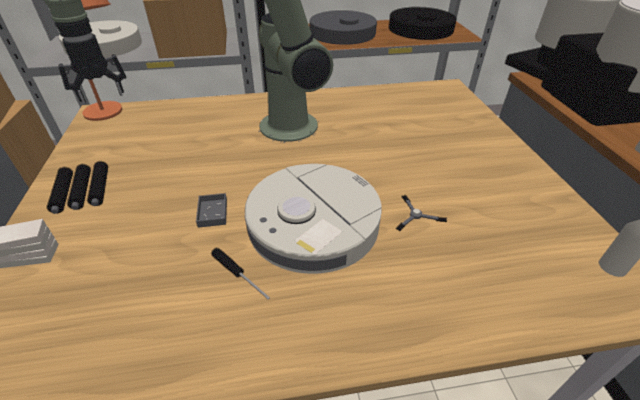

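View pics/side0.png

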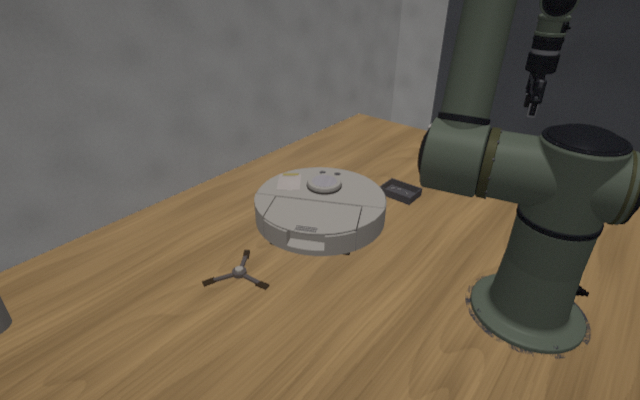

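Scene: the vacuum is at about (313,212), with its turret at (297,205) and the lip ribs at (361,181). Side: the ribs are at (307,228), the recess at (306,244), the cover's hinge corners at (276,196) and (362,206), the brush at (239,271) and the tray at (401,190). I'll fit the vacuum's pose from these.

```bash
cat > h.py <<'E'
import numpy as np, cv2
from scipy.spatial.transform import Rotation as R
from scipy.optimize import least_squares
from bench import bot, solve_ik, imaging
def proj(m,P):
    p=(np.atleast_2d(P)-m['position'])@R.from_euler('xyz',m['rotation']).as_matrix()
    q=(p*[1,-1,-1])@np.array(m['K']).T
    return q[:,:2]/q[:,2:]
def ray(m,uv,z):
    d=np.linalg.inv(m['K'])@[uv[0],uv[1],1]; d=R.from_euler('xyz',m['rotation']).as_matrix()@(d*[1,-1,-1])
    return m['position']+d*(z-m['position'][2])/d[2]
def V(v,P):
    P=np.atleast_2d(np.array(P,float)); c,s=np.cos(v[2]),np.sin(v[2])
    return np.c_[v[0]+c*P[:,0]-s*P[:,1], v[1]+s*P[:,0]+c*P[:,1], P[:,2]]
th=np.linspace(0,2*np.pi,200)
def overlay(img,m,v):
    c=lambda r,z,x=0:np.c_[x+r*np.cos(th),r*np.sin(th),0*th+z]
    b=np.array([[-132,-112,80],[-30,-112,80],[-30,112,80],[-132,112,80.]])
    for P in (c(172,80),c(172,10),c(47,98,50),b,np.array([[-172,-45,32],[-172,45,32.]])):
        cv2.polylines(img,[proj(m,V(v,P)).round().astype(int)],False,(0,0,255),1)
    return img
E
python3 - <<'E'
from h import *
ms,mi=[imaging.camera_model(n) for n in("scene","side")]
obs=[(ms,(297,204),(50,0,98)),(ms,(299,178),(-30,-112,80)),(ms,(351,221),(-30,112,80)),
(mi,(324,182),(50,0,98)),(mi,(276,196),(-30,112,80)),(mi,(362,206),(-30,-112,80))]
f=lambda v:np.concatenate([(proj(m,V(v,P))-uv).ravel() for m,uv,P in obs])
best=min((least_squares(f,[500,0,y]) for y in(-2,-1,0,1,2,3)),key=lambda s:s.cost)
print(best.x,best.fun.round(1))
for n,m in(("scene",ms),("side",mi)):
    o=overlay(cv2.imread(f"pics/{n}0.png"),m,best.x)
    cv2.imwrite(f"pics/{n}1.png",o)
a=cv2.imread("pics/scene1.png")[140:290,200:460];b=cv2.imread("pics/side1.png")[140:290,200:460]
cv2.imwrite("pics/ov.png",cv2.resize(np.vstack([a,b]),None,fx=2,fy=2))
for m,uv,z in((mi,(239,271),10),(ms,(417,214),10),(mi,(401,190),12),(ms,(212,210),12),(ms,(268,298),5),(ms,(214,252),10)): print(ray(m,uv,z).round())
v=best.x
for P in((-172,0,0),(-30,0,76.5),(-100,78,66)): print(V(v,P).round(1))
E
```

```text
[525.20512407  15.42598233  -1.09248988] [ 0.1  0.7 -0.6 -1.9  0.4  1.1  0.3 -1.1 -0.1  0.8  0.   0.6]
[530. 298.  10.]
[539. 297.  10.]
[ 434. -258.   12.]
[ 437. -253.   12.]
[ 741. -120.    5.]
[ 590. -242.   10.]
[[446.  168.1   0. ]]
[[511.4  42.1  76.5]]
[[548.4 140.1  66. ]]
```

View pics/ov.png

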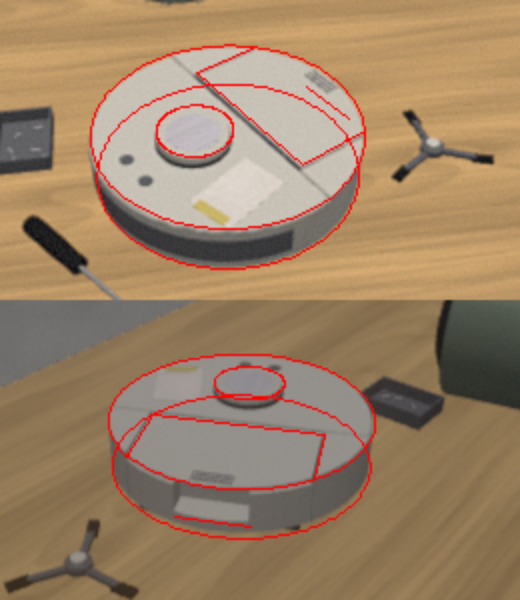

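The fit overlays well in both views: residuals are at most 2 px and the recess and hinge line up. Brush, tray and screwdriver are clear of the tail. Next I'll look for a reachable flip path (closed fingers, sideways and tilted down).

```bash
cat >> h.py <<'E'
v=np.array([525.2,15.43,-1.0925])
def ori(alpha,az,s):
    z=np.array([np.cos(alpha)*np.cos(az),np.cos(alpha)*np.sin(az),-np.sin(alpha)])
    y=s*np.cross([0,0,1],z);y/=np.linalg.norm(y)
    return R.from_matrix(np.c_[np.cross(y,z),y,z]).as_euler('xyz')
def path(lat,r=120,v=v,phimax=101):
    pts=[(-250,lat,48),(-30-r,lat,48),(-30-r,lat,76.5)]
    for p in np.radians(np.append(np.arange(12,phimax,12),phimax)): pts.append((-30-r*np.cos(p),lat,76.5+r*np.sin(p)))
    return V(v,pts)
E
python3 - <<'E'
from h import *
q0=np.array(bot.get_state()['qpos'])
for s in(1,-1):
  for al in(5,10,15,20,25,30):
    for da in(-30,-20,-10,0,10,20,30,40):
      o=ori(np.radians(al),v[2]+np.radians(da),s)
      qs=[solve_ik(list(p),list(o)) for p in path(-8)]
      if all(q is not None for q in qs):
        Q=np.array(qs); print(s,al,da,'q5',Q[:,4].min().round(2),Q[:,4].max().round(2),'q6',Q[:,5].min().round(2),Q[:,5].max().round(2),'jump',np.abs(np.diff(Q,axis=0)).max().round(2), Q[0].round(2))
E
```

```text
1 5 -30 q5 -1.09 -0.72 q6 2.97 3.06 jump 0.16 [ 0.8   1.43  0.46  2.06 -0.72  3.06]
1 5 -20 q5 -1.23 -0.84 q6 2.89 3.04 jump 0.17 [ 0.86  1.37  0.31  1.95 -0.84  3.04]
1 5 -10 q5 -1.37 -0.96 q6 2.7 3.02 jump 0.17 [ 0.91  1.32  0.16  1.83 -0.96  3.02]
1 10 -30 q5 -1.08 -0.71 q6 2.81 2.99 jump 0.16 [ 0.8   1.35  0.39  1.95 -0.71  2.99]
1 10 -20 q5 -1.2 -0.83 q6 2.67 2.95 jump 0.17 [ 0.85  1.3   0.25  1.83 -0.83  2.95]
1 10 -10 q5 -1.32 -0.95 q6 2.36 2.89 jump 0.2 [ 0.91  1.24  0.1   1.7  -0.95  2.89]
1 10 0 q5 -1.4 -1.07 q6 1.63 2.81 jump 0.31 [ 0.95  1.18 -0.06  1.53 -1.07  2.81]
1 10 10 q5 -1.4 -1.19 q6 0.78 2.68 jump 0.52 [ 0.99  1.12 -0.23  1.31 -1.19  2.68]
1 10 20 q5 -1.4 -1.15 q6 0.4 2.41 jump 1.21 [ 1.02  1.03 -0.43  0.93 -1.31  2.41]
1 15 -30 q5 -1.05 -0.7 q6 2.66 2.91 jump 0.15 [ 0.79  1.28  0.32  1.84 -0.7   2.91]
1 15 -20 q5 -1.16 -0.81 q6 2.47 2.85 jump 0.18 [ 0.85  1.22  0.18  1.71 -0.81  2.85]
1 15 -10 q5 -1.26 -0.93 q6 2.14 2.78 jump 0.23 [ 0.9   1.16  0.03  1.57 -0.93  2.78]
1 15 0 q5 -1.31 -1.04 q6 1.56 2.66 jump 0.33 [ 0.94  1.1  -0.13  1.38 -1.04  2.66]
1 15 10 q5 -
[... 4174 characters left out ...]
.25]
-1 25 30 q5 -1.13 -0.77 q6 -2.67 -1.64 jump 0.76 [ 0.97  0.71 -0.86 -0.06 -1.13 -1.64]
-1 30 -30 q5 -0.92 -0.64 q6 -0.85 -0.45 jump 0.16 [ 0.76  1.05  0.1   1.52 -0.64 -0.45]
-1 30 -20 q5 -0.99 -0.74 q6 -1.08 -0.55 jump 0.2 [ 0.81  1.   -0.02  1.38 -0.74 -0.55]
-1 30 -10 q5 -1.04 -0.83 q6 -1.36 -0.68 jump 0.26 [ 0.85  0.93 -0.16  1.21 -0.83 -0.68]
-1 30 0 q5 -1.05 -0.92 q6 -1.71 -0.85 jump 0.34 [ 0.89  0.86 -0.31  1.   -0.92 -0.85]
-1 30 10 q5 -1.05 -0.99 q6 -2.06 -1.07 jump 0.44 [ 0.92  0.79 -0.48  0.73 -0.99 -1.07]
-1 30 20 q5 -1.04 -0.88 q6 -2.37 -1.35 jump 0.55 [ 0.94  0.71 -0.67  0.38 -1.04 -1.35]
-1 30 30 q5 -1.04 -0.7 q6 -2.63 -1.69 jump 0.62 [ 0.94  0.65 -0.88 -0.06 -1.04 -1.69]
```

Run:
```python
from h import *
st=bot.get_state(); q0=list(st['qpos'])
m=imaging.camera_model("wrist"); Rt=R.from_euler('xyz',st['orientation'])
ct=Rt.inv().apply(np.array(m['position'])-st['tcp_pos']); print('cam in tool',ct.round())
s=-1
for k in(1,-1):
    if (R.from_euler('xyz',ori(np.radians(20),v[2]-np.radians(10),k)).apply(ct))[2]>R.from_euler('xyz',ori(np.radians(20),v[2]-np.radians(10),-k)).apply(ct)[2]: s=k
print('s',s); open('s.txt','w').write(str(s))
bot.grip(0.0,20)
q=list(q0); q[0]=0.9; bot.move_j(q)
o=ori(np.radians(20),v[2]-np.radians(10),s)
bot.move_ptp(list(V(v,(-290,-8,150))[0]),list(o))
bot.movel(list(V(v,(-225,-8,48))[0]),None,150)
st=bot.get_state(); print(st['t'],st['tcp_pos'],st['orientation'],st['opening'],st['contact_force'])
b=imaging.capture("side"); w=imaging.capture("wrist"); c=imaging.capture("scene")
for n,i in(("side",b),("scene",c)): print(n,proj(imaging.camera_model(n),st['tcp_pos']))
cv2.imwrite("pics/a1.png",np.vstack([cv2.resize(b[130:330,150:550],(800,400))[:300],cv2.resize(w,(480,300)) .repeat(1,0) if 0 else cv2.copyMakeBorder(cv2.resize(w,(480,300)),0,0,0,320,0)]))
```

```text
cam in tool [  82.   -1. -142.]
s -1
6.9083 [414.75808656 212.02427341  48.60957354] [-3.13902221 -1.22131383 -1.26906671] 0.0015569577634578684 [ 1.55127874  0.32549487 -0.45839891]
side [[303.03718205 259.40567345]]
scene [[375.6958065  177.96401694]]
```

View pics/a1.png

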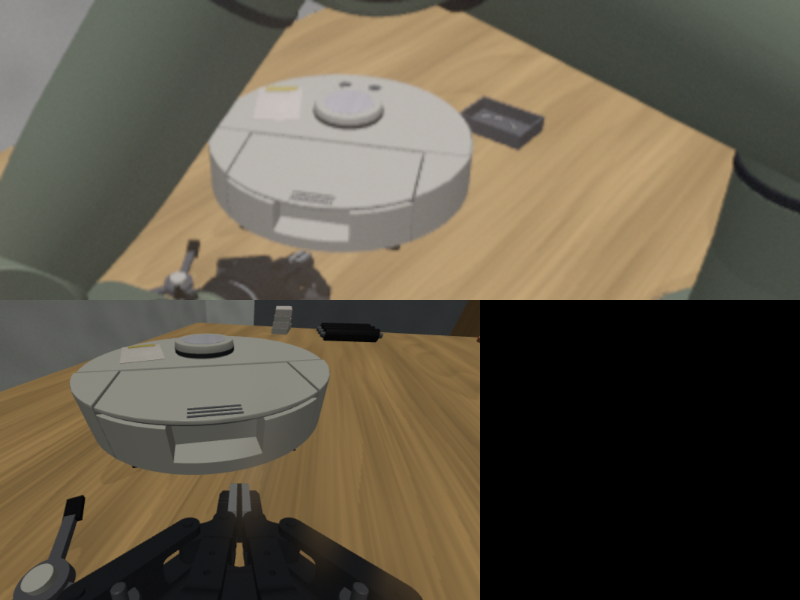

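The side and wrist views show the closed fingers pointing at the recess (wrist tip at (238,490), recess at (215,445)), and the brush is clear. I'll enter with a force guard and then flip.

Run:
```python
from h import *
def go(p,sp,th):
    h=bot.movel(list(p),None,sp,th); s=bot.get_state()
    print(h,round(s['t'],2),np.round(s['tcp_pos'],1),np.round(s['contact_force'],1)); return h
P=path(-8)
ok=not go(P[1]+[0,0,-.5],60,5)
if ok:
    for i,p in enumerate(P[2:]):
        if go(p,50,10): print('stopped at',i); break
b=imaging.capture("side"); c=imaging.capture("scene")
cv2.imwrite("pics/a2.png",np.hstack([b[100:400,180:560],c[100:400,180:560]]))
```

```text
False 8.46 [449.  145.2  47.5] [ 0.2 -0.9 -0.5]
False 9.19 [449.2 145.1  76.6] [0.4 1.2 0.2]
False 9.84 [450.4 142.7 101.6] [-1.1 -0.1 -1. ]
False 10.49 [453.9 135.7 125.5] [-0.2  1.1 -0.3]
False 11.14 [459.7 124.5 147.2] [ 0.2  1.7 -0.5]
False 11.79 [467.4 109.5 165.9] [ 0.5  0.1 -0.2]
False 12.44 [476.7  91.5 180.6] [0.1 1.  1.3]
False 13.09 [487.2  71.1 190.8] [ 1.  -1.4  0.5]
False 13.74 [498.4  49.5 195.8] [-0.9  0.5 -0.1]
False 14.39 [509.9  27.3 195.8] [-0.5 -0.1 -0. ]
False 14.75 [514.7  18.1 194.3] [-0.1 -0.8  0.9]
```

View pics/a2.png

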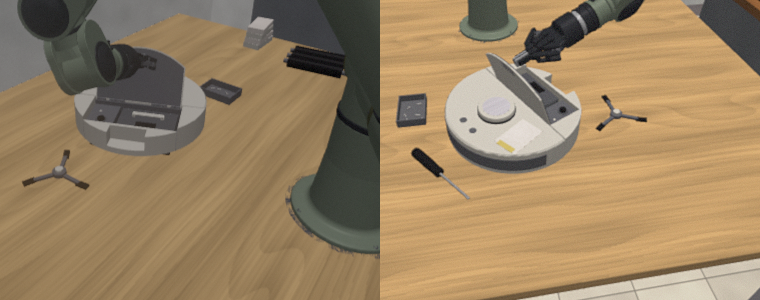

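The cover stands open, past upright against its stop, and the button is exposed: scene full-frame about (362,210), side about (282,218). I'll retreat, re-orient tool-down away from the cover, and check the button's position.

Run:
```python
from h import *
bot.movel(list(V(v,(-200,-8,260))[0]),None,150)
q=np.array(bot.get_state()['qpos'])
tgt=V(v,(-190,78,260))[0]
best=None
for y in np.radians(np.arange(-180,180,15)):
    for h in (tgt,V(v,(-100,78,62))[0]):
        a=solve_ik(list(h),[np.pi,0,y])
        if a is None: break
    else:
        a=np.array(solve_ik(list(tgt),[np.pi,0,y])); d=np.abs(a-q).max()
        if best is None or d<best[0]: best=(d,y,a)
print(best)
y=best[1]; open('y.txt','w').write(str(y))
bot.move_ptp(list(tgt),[np.pi,0,y])
bot.movel(list(V(v,(-125,78,160))[0]),None,120)
st=bot.get_state(); print(st['t'],st['tcp_pos'],st['contact_force'])
m=imaging.camera_model("wrist"); w=imaging.capture("wrist"); ms,mi=[imaging.camera_model(n) for n in("scene","side")]
b=V(v,(-100,78,66))
for n in("wrist","scene","side"): print(n,proj(imaging.camera_model(n),b))
c=imaging.capture("scene")[140:290,240:480]; s=imaging.capture("side")[140:290,180:420]
cv2.imwrite("pics/a3.png",np.vstack([cv2.copyMakeBorder(w[:,:],0,0,0,0,0),cv2.resize(np.hstack([c,s]),(640,200))]))
```

```text
(np.float64(0.9678135592770333), np.float64(-3.141592653589793), array([ 0.27585645,  0.314079  , -0.13518481,  1.12153252,  0.        ,
        0.27585645]))
18.4167 [537.21164225 162.70255648 160.5975232 ] [-0.2457094   0.60536077  0.33897705]
wrist [[292.3224817  215.35830551]]
scene [[363.33874215 207.07668299]]
side [[281.09825065 217.34378357]]
```

View pics/a3.png

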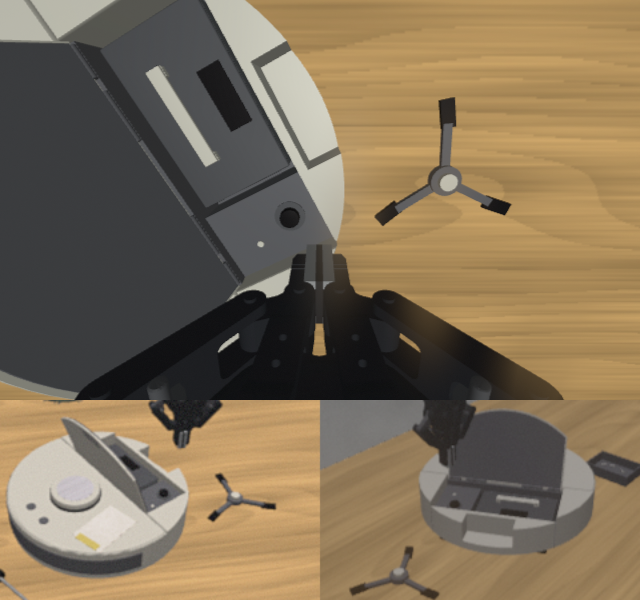

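The wrist view shows the button at (289,216), against a prediction of (292,215), so the fit is about 2 mm off. The lamp at (261,244) is clear. I'll press at the point from the wrist ray.

Run:
```python
from h import *
m=imaging.camera_model("wrist"); b=ray(m,(289,216),66); print(b, V(v,(-100,78,66)))
x,y=b[:2]
def go(z,sp,th=None):
    h=bot.movel([x,y,z],None,sp,th); s=bot.get_state()
    print(h,round(s['t'],2),np.round(s['tcp_pos'],1),np.round(s['contact_force'],1)); return h
go(110,80); go(72,50,8)
go(61.2,10,9)
bot.dwell(.3); s=bot.get_state(); print(s['tcp_pos'],s['contact_force'])
```

```text
[548.99312513 137.12077253  66.        ] [[548.4201321  140.10888941  66.        ]]
False 19.43 [549.2 137.1 110.2] [-0.2 -0.5  0.8]
False 20.34 [549.2 137.1  72.2] [-0.7  0.5  0.7]
True 21.34 [549.  137.1  62. ] [-0.4 -0.4  4.7]
[548.9863844  137.10672123  62.04319409] [-0.20389208  0.13650877  4.59508876]
```

The tip stopped at 62.0 mm with 4.6 N, which matches bottoming out. I'll push slightly further to confirm the hard stop, then release.

Run:
```python
from h import *
p=bot.get_state()['tcp_pos']; x,y=p[0],p[1]
h=bot.movel([x,y,60.8],None,8,8); bot.dwell(.2); s=bot.get_state(); print(h,s['tcp_pos'],s['contact_force'])
bot.movel([x,y,110],None,60)
bot.movel(list(V(v,(-150,78,200))[0]),None,120)
bot.movel(list(V(v,(-260,78,270))[0]),None,150)
q=list(bot.get_state()['qpos']); q[0]+=0.35; bot.move_j(q)
bot.dwell(.5); s=bot.get_state(); print(s['t'],s['tcp_pos'],s['contact_force'])
c=imaging.capture("scene")[130:310,200:480]; d=imaging.capture("side")[130:310,180:460]
cv2.imwrite("pics/a4.png",cv2.resize(np.vstack([c,d]),None,fx=1.65,fy=1.65))
```

```text
True [548.98789554 137.11174676  62.00587659] [-0.95809792 -0.3244141   6.02312167]
26.3333 [349.7315611  427.0677045  269.42941012] [0.36710045 0.14887712 0.36404131]
```

View pics/a4.png

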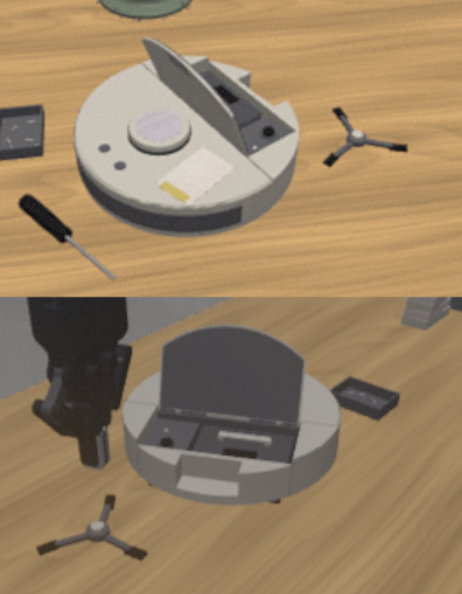

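The tip held at 62.0 mm while the force rose to 6 N, so the button was at its hard stop. The picture shows the cover open, the bin in its bay, the bench items in place and the arm clear.

```bash
python3 -c "
from bench import bot
bot.sign_off()"
```

```text
the job is handed in; nothing more can be done
```

The vacuum is reset as far as my checks can show, and I handed the job in at about 26 s of the 48 s allowed; sign-off reports no verdict. I lifted the cover by its lip with the closed fingertips and swung it past upright until it fell open. Then I pressed the reset button from straight above and drew the arm back.

- **Cover:** the last pictures show it leaning open on its own. No force guard tripped during entry or the flip (readings stayed under about 2 N).
- **Button:** the fingertip stopped at 62.0 mm, the fully-down height. When I pushed harder, the force rose from 4.6 N to 6.0 N without further travel. I only have the retreat and the final picture to show that it came back up.
- **Surroundings:** the vacuum, dust bin, screwdriver, side brush and tray look unmoved. The arm is clear, and its contact force is near zero.
- **One disagreement:** the wrist camera placed the button about 3 mm from my first position fit, so I used the wrist camera's value for the press.

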